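# Rivet down a drain-tray hold-down plate

### The job

Take the push rivet with the raised centre pin out of its holder and set it in the empty hole of the cheese drain tray's hold-down plate, collar fully down on the plate and pin still up. Then press the pin flush into the collar, gently enough not to overload the sprung plate, leaving the rivet seated. Leave the blanking plug, the loose mould and the brush alone.

Things in the scene. Friction and masses are not known exactly. Their poses are not given: they have to be found in the camera images.
- rivet_mid (a point): Half-way up the loose grey push rivet, on its axis, 20 mm above its nose tip and 7 mm below its collar's top face; z up. Shank 14 mm in diameter and 22 mm long with a tapered nose (6 mm at the tip), collar 30 mm in diameter and 5 mm thick, centre pin 11 mm in diameter standing up to 13 mm out of the collar. It starts upright in the holder, collar on its top; take it by the pin.
- rivet: The whole push rivet, about 30 g with its pin; origin at the tip of its nose, z up along its axis.
- collar (a point): Centre of the underside of the rivet's collar, on the rivet's axis, 22 mm above the nose tip and 5 mm below the collar's top face.
- pin_top (a point): Centre of the flat top of the rivet's centre pin (11 mm in diameter).
- pin (a joint): How far the pin has been pushed into the rivet, m: 0 stands 13 mm out of the collar, 0.0125 is at its stop, flush (0.5 mm proud). It starts raised, between 0 and 0.0015. It slides stiffly, needing 10 to 11 N all the way, and stays where it is left.
- hole (a point): Centre of the mouth of the empty 16 mm through hole in the hold-down plate's top face, about 57 mm above the table; z up, x towards the tray's two fixed open moulds (84 mm wide, tops 72 mm above the table, near edges 86 mm from the hole), y along the plate's long side. The tray's side rims (36 mm high) are 92 mm away in y.
- plate: Steel hold-down plate, 70 by 90 by 8 mm, at the near end of the white drain tray; origin at the centre of its underside, 8 mm below the hole's mouth, axes as point hole. Sprung from below against an upper stop, it sinks up to 16 mm straight down under load and comes back; how easily it gives (from 1 to 11 N on) differs each time. Spoilt if the rivet is pushed on it with more than 16 N.
- holder: White holder block, 60 by 130 by 30 mm high, fixed to the table, with two 16 mm holes through it, 60 mm apart along its long side (its y): one has the push rivet, the other a blanking plug. Origin at the centre of its underside.
- plug: Bystander: grey blanking plug with a low domed head 26 mm wide and 6 mm high and no pin, standing in the holder's other hole, 60 mm from the rivet. Origin at the tip of its nose.
- mould: Bystander: empty white round cheese mould, 80 mm wide and 60 mm high, standing loose on the table between the robot and the work. Origin at the centre of its underside.
- brush: Bystander: white-handled brush 200 mm long and 42 mm wide, lying on the table between the tray and the holder, along x. Origin at the centre of its underside.
Not all that is in view belongs to the job. What is shaped like the rivet but brown, green or orange is not meant.

How it is judged:
By the outcome, as a careful person would: the job done as asked, in the order asked, and still so for the second after the job is handed in, with the robot touching nothing.
It also fails if it takes over 51 s, if anything falls off the work surface, if the arm or the gripper's body presses on something with over 40 N, if the wrist force passes 120 N, or if a joint passes its speed limit or range.

### The arm

A 6-joint arm with a two-finger parallel gripper is mounted at the origin on the work surface. World frame = base frame: x ahead of the robot, y to its left, z up, the work surface at z = 0. Lengths are in m, angles in rad, forces in N, time in s.
With the tool pointing down it reaches from about 0.375 to 0.9 m from the base axis. Payload 3.1 kg.
Tool frame: the origin (TCP) lies between the finger pads; the fingertips stand 17 mm ahead of it and the grasp point (between the pads) lies 2 mm behind it; z points along the fingers, y is the line along which they close (so a half turn about z gives the same grasp; the last joint's range is limited). The gripper opens to 85 mm and grips with 20 to 120 N. Pads are 22 mm wide; open, the fingers measure 114 mm over their backs; the gripper's body (76 mm by 85 mm) begins 54 mm behind the grasp point. The pads swing forward as they close: fully open they stand 13 mm farther back than shut.
Start: joints at [-1.333, 0.527, 1.433, -0, 1.181, -0.178], TCP at [0.253, -0.571, 0.248] pointing down, gripper open.
Joint ranges: [-3.08, 3.08], [-0.75, 2.2], [0.22, 2.44], [-1.43, 4.57], [0, 2.65], [-2.85, 2.85]. Speed limits (rad/s): [2.79, 2.79, 3.14, 3.14, 3.14, 3.14].

### API

Orientations are given as a unit quaternion [x, y, z, w].
In Python, from station import sense, vision, order gives the robot as it stands.
- The arm moves only by the shell command python3 -m crank 'ROWS' [OPENING] [FORCE]. ROWS is JSON, a list of rows, each an object with "dp": the shift along the world's x, y, z in units of 30 mm (1.0 is 30 mm), a list of three; "angular": the turn, a rotation vector about the world's x, y, z in degrees, a list of three. In form: [{"dp": [dx, dy, dz], "angular": [ax, ay, az]}, ...]. A call has 1 to 20 rows; each row shifts and turns the commanded pose from where the row before left it; what a row does not reach is not made up. A row lasts 1/10 s, in which the tool goes at most 50 mm and 8.59 degrees, less where a joint would pass 70% of its speed; a pose out of reach is approached as far as the arm can. A call is refused whole if a number of a shift passes 1 or a number of a turn 8.59, either way. A call with a gripper value outside its range is refused whole. OPENING is the closure, from 0 (fully open) to 1 (shut), set as the call begins (- or left out, the last holds). The fingers move at their own pace and stop on an object; FORCE is the grip in N (left out, the last holds). Time passes only in rows, so rows that do not move let the fingers close. It gives the time, the measured TCP pose, the force, the opening and the grip force at its end, in the units of the state.
- sense(): the state, without advancing time (a new reading comes with each control period).
- vision.snapshot(name): name is "scene" or "top"; returns a dict with "image" (384x512x3 uint8, blue, green, red), "range_z" (384x512 float32, m along the optical axis (not along the pixel's ray), 0 where there is no reading), "mtx" (3x3 intrinsics, pixels), "pose" (4x4, takes a point from camera to world coordinates). Camera axes: x right, y down, z forward; pixel columns grow to the right and rows downward; lengths in m; the calibration is good to about 2 mm. A picture is of the moment at which its call begins.
- order.sign_off(): hands the job in; it is judged then, once.
The state is a dict: "t": time; "q": joint angles; "qd": joint speeds; "tau": joint torques, N m; "tcp_pos": TCP position; "tool_rot": TCP orientation; "force": force on the tool from outside, world axes, zero at the start; "ft_torque": the same for the moment, N m; "finger_gap": opening from 0.0 (shut) to 1.0 (fully open); "gripper_force": force on a finger pad.
Only numpy, scipy, OpenCV 4.12 (cv2) and the standard library are available. Lean on these libraries where they do the work, as an engineer would, in place of code of your own. Each camera call takes 0.05 s, during which the arm holds its last target. There are 200 camera calls.

## Working session

There is one attempt and no reset: what is moved stays moved. The work goes in short steps, Python scripts to look and compute and a shell command to move; the robot and the scene stay as the last step left them, time stands still between calls to the robot, and variables do not carry over. Pictures are saved under pics/ and viewed, at most 10 in all, crops included, and the job is handed in when it is done.

```bash
mkdir -p pics; ls
python3 - <<'E'
from station import sense, vision
import cv2,pickle
s=sense(); print(s)
for n in("scene","top"):
    d=vision.snapshot(n); pickle.dump(d,open(n+'.pkl','wb')); cv2.imwrite(f'pics/{n}0.png',d['image']); print(n,d['mtx'].tolist(),d['pose'].round(3).tolist())
E
```

```text
pics
{'t': 0.0, 'q': array([-1.33249713e+00,  5.28463953e-01,  1.43390366e+00, -3.42054340e-06,
        1.18140768e+00, -1.78484765e-01]), 'qd': array([-0.00090019,  0.00067525, -0.0005461 , -0.00081043,  0.00069582,
       -0.0001596 ]), 'tau': array([-1.60783533e-03, -4.42356598e+01, -1.78025025e+01, -1.62680817e-04,
        8.61409237e-03, -9.91284878e-06]), 'tcp_pos': array([ 0.25288471, -0.5708077 ,  0.24733451]), 'tool_rot': array([ 9.78364140e-01,  2.06887454e-01, -3.42142859e-05, -1.09078402e-03]), 'force': array([0.09501601, 0.52950315, 0.74969141]), 'ft_torque': array([0.02171215, 0.00206601, 0.02414142]), 'gripper_force': 0.0, 'finger_gap': 0.9983597986795384}
scene [[381.2915404339743, 0.0, 255.09731152149237], [0.0, 381.2915404339743, 185.5890884856997], [0.0, 0.0, 1.0]] [[0.574, 0.492, -0.655, 1.04], [0.819, -0.352, 0.453, -0.406], [-0.007, -0.796, -0.605, 0.529], [0.0, 0.0, 0.0, 1.0]]
top [[378.90834687469686, 0.0, 261.70568961473714], [0.0, 378.90834687469686, 191.71228987295655], [0.0, 0.0, 1.0]] [[-0.143, -0.969, 0.203, 0.335], [-0.99, 0.14, -0.025, -0.022], [-0.004, -0.205, -0.979, 0.867], [0.0, 0.0, 0.0, 1.0]]
```

View pics/scene0.png

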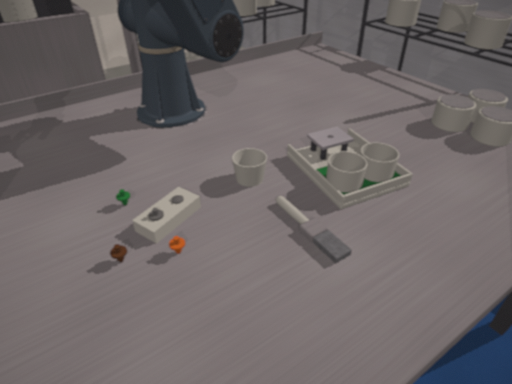

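View pics/top0.png

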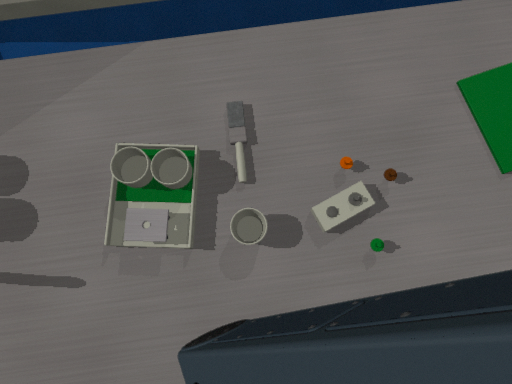

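Scene: the white holder is at (167,213). Candidates for the rivet in the scene image are grey (156,213) and grey (177,199) in the holder, plus green (123,197), brown (119,253) and orange (177,243), which are ruled out by colour. The hole in the plate is at top (147,225). I'll crop both holder views.

```bash
cat > h.py <<'E'
import numpy as np,cv2,pickle
from station import sense,vision
def snap(n):
    return vision.snapshot(n)
def ray(d,u,v,z):
    K=d['mtx'];P=d['pose'];r=P[:3,:3]@np.array([(u-K[0,2])/K[0,0],(v-K[1,2])/K[1,1],1]);o=P[:3,3]
    return o+r*(z-o[2])/r[2]
def pix(d,u,v):
    K=d['mtx'];P=d['pose'];z=d['range_z'][v,u];return P[:3,:3]@np.array([(u-K[0,2])/K[0,0]*z,(v-K[1,2])/K[1,1]*z,z])+P[:3,3]
def proj(d,p):
    K=d['mtx'];P=d['pose'];c=P[:3,:3].T@(np.asarray(p)-P[:3,3]);return (K@c/c[2])[:2]
def cloud(d):
    v,u=np.mgrid[:384,:512];K=d['mtx'];z=d['range_z']
    c=np.stack([(u-K[0,2])/K[0,0]*z,(v-K[1,2])/K[1,1]*z,z],-1);return c@d['pose'][:3,:3].T+d['pose'][:3,3]
E
python3 - <<'E'
from h import *
S=pickle.load(open('scene.pkl','rb'));T=pickle.load(open('top.pkl','rb'))
a=cv2.resize(S['image'][180:245,125:210],None,fx=4.6,fy=6*.77,interpolation=2)
b=cv2.resize(T['image'][175:240,305:385],None,fx=4.6,fy=6*.77,interpolation=2)
c=cv2.resize(T['image'][195:250,105:200],None,fx=4,fy=4,interpolation=2)
e=cv2.resize(S['image'][120:170,285:365],None,fx=4.6,fy=4.6,interpolation=2)
H=np.zeros((540,800,3),np.uint8)
for im,(y,x) in((a,(0,0)),(b,(0,400)),(c,(302,0)),(e,(302,400))):
    im=im[:300] if y==0 else im[:238]; H[y:y+im.shape[0],x:x+im.shape[1]]=im
cv2.imwrite('pics/crop.png',H)
for uv in((332,212),(355,199),(147,225)): print(uv,pix(T,*uv),[ray(T,*uv,z).round(4) for z in(.03,.048,.057)])
for uv in((156,213),(177,199)): print(uv,pix(S,*uv))
# plate top and holder top rect
C=cloud(T)
for nm,zl,zh,bx in(('plate',.052,.063,(105,200,195,250)),('holder',.024,.0325,(300,175,385,240))):
    m=np.zeros((384,512),np.uint8);z=C[...,2]
    sl=(slice(bx[1],bx[3]) ,slice(bx[0],bx[2])) if nm=='holder' else (slice(200,250),slice(105,185))
    m[sl]=((z[sl]>zl)&(z[sl]<zh))
    m=cv2.morphologyEx(m,cv2.MORPH_OPEN,np.ones((5,5)))
    p=C[m>0]; r=cv2.minAreaRect((p[:,:2]*1000).astype(np.float32)); print(nm,r,np.median(p[:,2]),len(p))
E
```

```text
(332, 212) [ 0.44015251 -0.19072895  0.03629589] [array([ 0.4409, -0.192 ,  0.03  ]), array([ 0.4387, -0.1883,  0.048 ]), array([ 0.4375, -0.1865,  0.057 ])]
(355, 199) [ 0.459696   -0.24325038  0.0490423 ] [array([ 0.4626, -0.2484,  0.03  ]), array([ 0.4599, -0.2435,  0.048 ]), array([ 0.4585, -0.2411,  0.057 ])]
(147, 225) [0.47342904 0.22352636 0.01506343] [array([0.471 , 0.2192, 0.03  ]), array([0.4681, 0.214 , 0.048 ]), array([0.4666, 0.2115, 0.057 ])]
(156, 213) [ 0.47067244 -0.24606135  0.04048124]
(177, 199) [ 0.44942969 -0.19176608  0.0357098 ]
plate ((469.0359191894531, 214.22262573242188), (91.01697540283203, 70.2667007446289), 79.88307189941406) 0.05771360662651459 1345
holder ((450.3033142089844, -222.99195861816406), (54.505672454833984, 123.6143798828125), 28.86333465576172) 0.030457939752588647 436
```

View pics/crop.png

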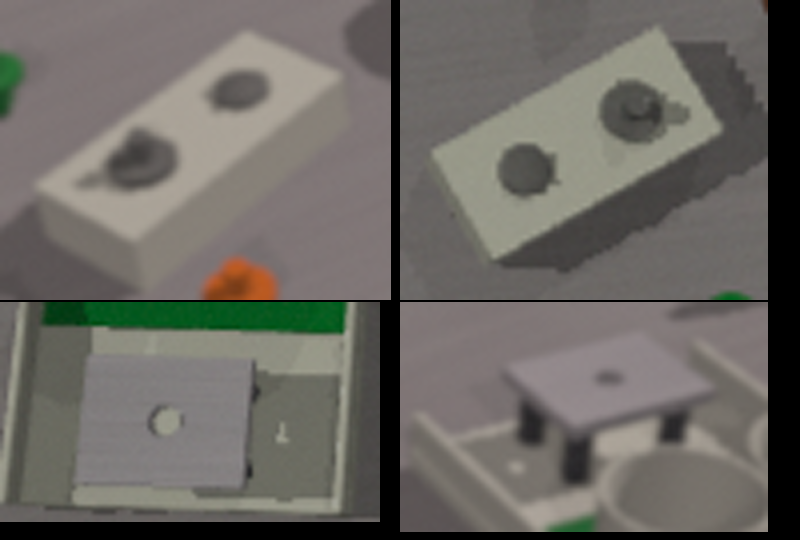

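The crop shows the rivet with the raised pin in the holder hole at top (357,198) (scene (156,212)). The plug with the low dome is at top (332,212). The plate's empty hole is at top (146,225). That puts the rivet at about (0.462,-0.247) and the hole at about (0.4675,0.214). I'll move above the rivet.

```bash
python3 -m crank '[{"dp":[0.3,0.45,0],"angular":[0,0,0]},{"dp":[0.58,0.9,-0.2],"angular":[0,0,0]},{"dp":[0.58,0.9,-0.3],"angular":[0,0,0]},{"dp":[0.58,0.9,-0.3],"angular":[0,0,0]},{"dp":[0.58,0.9,-0.4],"angular":[0,0,0]},{"dp":[0.58,0.9,-0.4],"angular":[0,0,0]},{"dp":[0.58,0.9,-0.4],"angular":[0,0,0]},{"dp":[0.58,0.9,-0.4],"angular":[0,0,0]},{"dp":[0.58,0.9,-0.4],"angular":[0,0,0]},{"dp":[0.58,0.9,-0.4],"angular":[0,0,0]},{"dp":[0.58,0.9,-0.4],"angular":[0,0,0]},{"dp":[0.58,0.9,-0.4],"angular":[0,0,0]},{"dp":[0.3,0.45,-0.2],"angular":[0,0,0]},{"dp":[0,0,0],"angular":[0,0,0]},{"dp":[0,0,0],"angular":[0,0,0]}]' 0.5 30
python3 - <<'E'
from h import *
s=sense();print(s['tcp_pos'],s['tool_rot'])
S=snap('scene');T=snap('top')
a=cv2.resize(S['image'][130:260,100:230],None,fx=3,fy=3,interpolation=2)
b=cv2.resize(T['image'][140:270,290:420],None,fx=3,fy=3,interpolation=2)
cv2.imwrite('pics/c1.png',np.hstack([a,b]))
E
```

```text
t: 1.6
tcp_pos: [0.4624, -0.2467, 0.1224]
tool_rot: [0.978, 0.208, -0.0, -0.0]
force: [0.1, 0.2, 0.7]
finger_gap: 0.497
gripper_force: 0.0
[ 0.46242823 -0.24672009  0.12237271] [ 9.78202760e-01  2.07651932e-01 -1.63943598e-04 -9.21357370e-05]
```

View pics/c1.png

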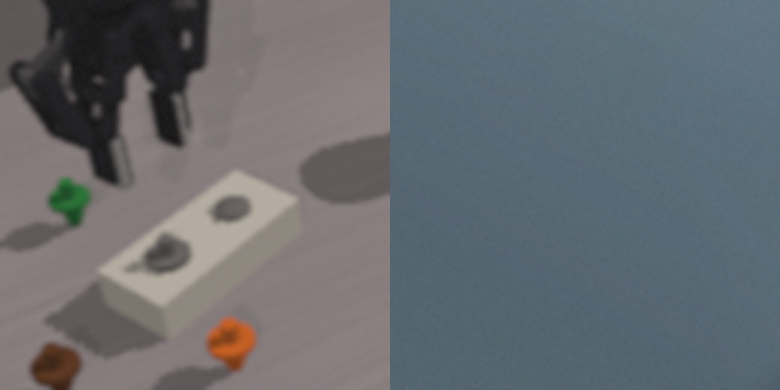

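The scene crop shows the open fingers above and behind the holder, the rivet's collar at (155,214.5) and its pin top at about (155.3,210). The top view is blocked by the arm. I'll check the rivet's position by ray from the scene camera.

Run:
```python
from h import *
S=snap('scene');T=pickle.load(open('top.pkl','rb'))
im=S['image'].astype(int)
g=cv2.cvtColor(S['image'],cv2.COLOR_BGR2GRAY)
for D,bx,z,nm in((S,(143,200,170,226),.035,'scene'),(T,(343,186,368,212),.035,'top')):
    x0,y0,x1,y1=bx
    g=cv2.cvtColor(D['image'],cv2.COLOR_BGR2GRAY)[y0:y1,x0:x1]
    _,m=cv2.threshold(g,0,255,cv2.THRESH_BINARY_INV+cv2.THRESH_OTSU)
    m=cv2.morphologyEx(m,cv2.MORPH_OPEN,cv2.getStructuringElement(2,(7,7)))
    n,l,st,c=cv2.connectedComponentsWithStats(m)
    k=1+np.argmax(st[1:,4]);cc=c[k]+[x0,y0]
    print(nm,st[k],cc,ray(D,*cc,z))
print('scene pin',ray(S,155.3,209.8,.047),'top pin',ray(T,357,197.8,.047))
p=cloud(S)[195:228,140:172].reshape(-1,3); q=p[(p[:,2]>.0405)&(p[:,2]<.06)];print('pin cloud',len(q),q.mean(0),q.max(0)); q=p[(p[:,2]>.033)&(p[:,2]<.037)];print('collar',len(q),q.mean(0),q.min(0),q.max(0))
p=cloud(T)[180:215,340:375].reshape(-1,3); q=p[(p[:,2]>.0405)&(p[:,2]<.06)];print('pin cloud',len(q),q.mean(0),q.max(0));q=p[(p[:,2]>.033)&(p[:,2]<.037)];print('collar',len(q),q.mean(0),q.min(0),q.max(0))
```

```text
scene [  4   8  17  14 164] [155.01829268 214.74390244] [ 0.46800967 -0.24792317  0.035     ]
top [  5   6  17  14 172] [355.79651163 198.93023256] [ 0.46172916 -0.24884067  0.035     ]
scene pin [ 0.46867841 -0.24550591  0.047     ] top pin [ 0.46201676 -0.24867394  0.047     ]
pin cloud 30 [ 0.46750516 -0.2455845   0.04485029] [ 0.47168461 -0.23993095  0.04835358]
collar 93 [ 0.46837891 -0.24661847  0.03450875] [ 0.4521438  -0.25960308  0.0331068 ] [ 0.48104056 -0.23132994  0.03689261]
pin cloud 24 [ 0.46332948 -0.2463055   0.04744031] [ 0.46862837 -0.24097877  0.051175  ]
collar 118 [ 0.46303443 -0.246038    0.03483454] [ 0.43221857 -0.28339203  0.03300367] [ 0.49644049 -0.20894904  0.03687883]
```

```bash
python3 -m crank '[{"dp":[0.09,0,-0.4],"angular":[0,0,0]},{"dp":[0,0,-0.5],"angular":[0,0,0]},{"dp":[0,0,-0.5],"angular":[0,0,0]},{"dp":[0,0,-0.5],"angular":[0,0,0]},{"dp":[0,0,-0.3],"angular":[0,0,0]},{"dp":[0,0,-0.05],"angular":[0,0,0]},{"dp":[0,0,0],"angular":[0,0,0]},{"dp":[0,0,0],"angular":[0,0,0]}]' 0.5 30
python3 -m crank '[{"dp":[0,0,0],"angular":[0,0,0]},{"dp":[0,0,0],"angular":[0,0,0]},{"dp":[0,0,0],"angular":[0,0,0]},{"dp":[0,0,0],"angular":[0,0,0]},{"dp":[0,0,0],"angular":[0,0,0]},{"dp":[0,0,0],"angular":[0,0,0]},{"dp":[0,0,0],"angular":[0,0,0]}]' 1 40
python3 - <<'E'
from h import *
S=snap('scene');cv2.imwrite('pics/c2.png',cv2.resize(S['image'][130:260,90:230],None,fx=4,fy=4,interpolation=2))
E
```

```text
t: 2.55
tcp_pos: [0.4654, -0.2478, 0.0552]
tool_rot: [0.978, 0.207, 0.0, 0.0]
force: [0.6, -0.6, 0.6]
finger_gap: 0.5
gripper_force: 0.0
t: 3.25
tcp_pos: [0.4651, -0.2471, 0.0554]
tool_rot: [0.978, 0.207, 0.0, -0.0]
force: [-0.4, 2.2, 6.7]
finger_gap: 0.098
gripper_force: 39.2
```

View pics/c2.png

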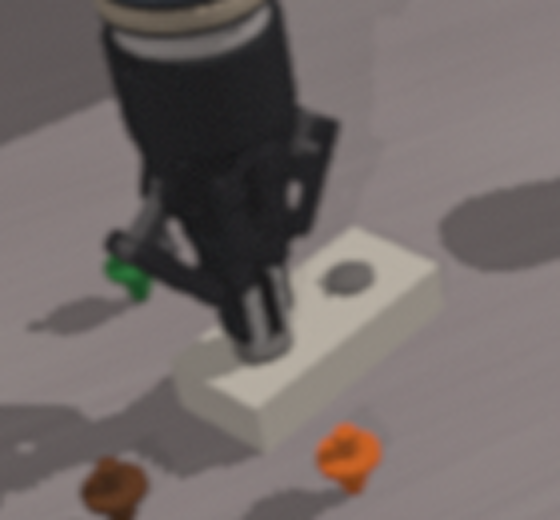

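The gripper holds the pin with the tips down on the collar; the plug is untouched. I'll lift it straight up.

```bash
python3 -m crank '[{"dp":[0,0,0.1],"angular":[0,0,0]},{"dp":[0,0,0.2],"angular":[0,0,0]},{"dp":[0,0,0.3],"angular":[0,0,0]},{"dp":[0,0,0.5],"angular":[0,0,0]},{"dp":[0,0,0.7],"angular":[0,0,0]},{"dp":[0,0,0.9],"angular":[0,0,0]},{"dp":[0,0,0.9],"angular":[0,0,0]},{"dp":[0,0,0.7],"angular":[0,0,0]},{"dp":[0,0,0.3],"angular":[0,0,0]},{"dp":[0,0,0],"angular":[0,0,0]},{"dp":[0,0,0],"angular":[0,0,0]}]'
python3 - <<'E'
from h import *
S=snap('scene');pickle.dump(S,open('s3.pkl','wb'));s=sense();print(s['tcp_pos'],s['force'])
u,v=proj(S,s['tcp_pos']).round().astype(int);print(u,v)
x0,y0=u-50,v-40
cv2.imwrite('pics/c3.png',cv2.resize(S['image'][y0:y0+90,x0:x0+100],None,fx=6,fy=6,interpolation=2));print(x0,y0)
E
```

```text
t: 4.4
tcp_pos: [0.4648, -0.2472, 0.1924]
tool_rot: [0.978, 0.207, -0.0, -0.0]
force: [0.2, 0.8, -0.8]
finger_gap: 0.095
gripper_force: 39.1
[ 0.46452905 -0.24705069  0.19189158] [-0.11406489  0.39333873 -0.34476397]
139 145
89 105
```

View pics/c3.png

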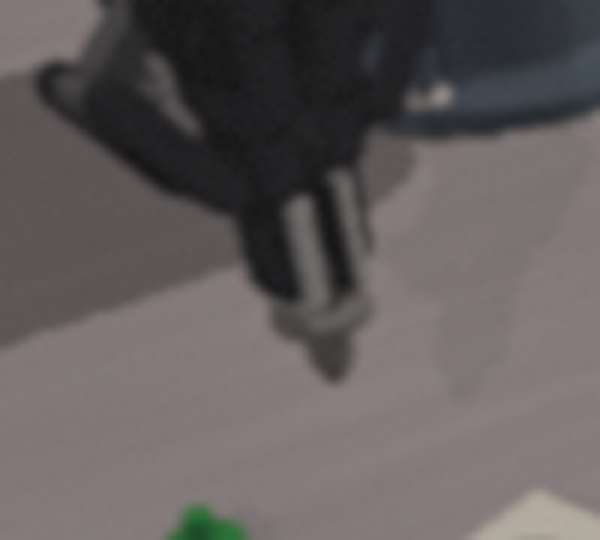

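The rivet hangs below the fingertips, collar centre at (142.7,156.7) and nose tip at (144.8,168.3). I'll compare that with the projected tool axis to get any offset or tilt.

Run:
```python
from h import *
S=pickle.load(open('s3.pkl','rb'));t=np.array([.4646,-.2471,.192])
for dx,dy in((0,0),(.004,0),(0,.004)):
  print([proj(S,t+[dx,dy,-h]).round(1) for h in(0,.017,.0185,.0445)])
```

```text
[array([139.5, 144.7]), array([141.3, 153.1]), array([141.5, 153.8]), array([144.2, 166.2])]
[array([140.3, 145.7]), array([142.2, 154.1]), array([142.4, 154.8]), array([145.1, 167.2])]
[array([141.7, 144. ]), array([143.5, 152.4]), array([143.7, 153.1]), array([146.3, 165.4])]
```

Run:
```python
from h import *
S=pickle.load(open('scene.pkl','rb'));T=pickle.load(open('top.pkl','rb'))
# plate cloud in both, hole from plate-mask hole contour
for n,D,bx,r in(('scene',S,(300,125,355,160),(.468,-.248,.035)),('top',T,(110,203,180,248),(.4619,-.2488,.035))):
    x0,y0,x1,y1=bx;C=cloud(D);z=C[...,2]
    m=np.zeros((384,512),np.uint8);m[y0:y1,x0:x1]=(z[y0:y1,x0:x1]>.05)&(z[y0:y1,x0:x1]<.066)
    cs,h=cv2.findContours(m,cv2.RETR_CCOMP,cv2.CHAIN_APPROX_NONE)
    for c,hh in zip(cs,h[0]):
        if hh[3]>=0 and cv2.contourArea(c)>5:
            M=cv2.moments(c);uv=(M['m10']/M['m00'],M['m01']/M['m00']);p=ray(D,*uv,.057);print(n,'hole',uv,cv2.contourArea(c),p,'delta',p-r)
    k=max(cs,key=cv2.contourArea)
    q=cv2.minAreaRect(np.array([ray(D,*a[0],.057)[:2]*1000 for a in k],np.float32));print(n,'rect',q)
print(ray(S,330.3,136.2,.057),ray(T,146,224.4,.057))
```

```text
scene hole (330.0, 137.0) 10.0 [0.47373188 0.21157108 0.057     ] delta [0.00573188 0.45957108 0.022     ]
scene rect ((473.67327880859375, 211.75856018066406), (96.83068084716797, 78.54460906982422), 79.98468780517578)
top hole (145.87719298245614, 224.21754385964908) 47.5 [0.46866929 0.21370631 0.057     ] delta [0.00676929 0.46250631 0.022     ]
top rect ((468.8009033203125, 213.73342895507812), (91.90130615234375, 70.55577087402344), 79.96538543701172)
[0.47131113 0.21491292 0.057     ] [0.46823863 0.21347661 0.057     ]
```

```bash
python3 -m crank '[{"dp":[0,0.3,0],"angular":[0,0,0]},{"dp":[0,0.7,0],"angular":[0,0,0]},{"dp":[0.02,0.95,0],"angular":[0,0,0]},{"dp":[0.02,0.95,0],"angular":[0,0,0]},{"dp":[0.02,0.95,0],"angular":[0,0,0]},{"dp":[0.02,0.95,0],"angular":[0,0,0]},{"dp":[0.02,0.95,0],"angular":[0,0,0]},{"dp":[0.02,0.95,0],"angular":[0,0,0]},{"dp":[0.02,0.95,0],"angular":[0,0,0]},{"dp":[0.02,0.95,0],"angular":[0,0,0]},{"dp":[0.02,0.95,0],"angular":[0,0,0]},{"dp":[0.02,0.95,0],"angular":[0,0,0]},{"dp":[0.01,0.95,0],"angular":[0,0,0]},{"dp":[0,0.95,0],"angular":[0,0,0]},{"dp":[0,0.95,0],"angular":[0,0,0]},{"dp":[0,0.95,0],"angular":[0,0,0]},{"dp":[0,0.7,0],"angular":[0,0,0]},{"dp":[0,0.37,0],"angular":[0,0,0]},{"dp":[0,0,0],"angular":[0,0,0]},{"dp":[0,0,0],"angular":[0,0,0]}]'
python3 -m crank '[{"dp":[0,0,-0.5],"angular":[0,0,0]},{"dp":[0,0,-0.7],"angular":[0,0,0]},{"dp":[0,0,-0.7],"angular":[0,0,0]},{"dp":[0,0,-0.4],"angular":[0,0,0]},{"dp":[0,0,0],"angular":[0,0,0]},{"dp":[0,0,0],"angular":[0,0,0]}]'
python3 - <<'E'
from h import *
S=snap('scene');pickle.dump(S,open('s4.pkl','wb'));s=sense();print(s['tcp_pos'],s['force'])
t=s['tcp_pos']
cv2.imwrite('pics/c4.png',cv2.resize(S['image'][85:175,280:380],None,fx=6,fy=6,interpolation=2))
print([proj(S,t-[0,0,h]).round(1) for h in(0,.017,.0445)],proj(S,[.471,.2138,.057]))
E
```

```text
t: 6.45
tcp_pos: [0.4709, 0.2132, 0.1923]
tool_rot: [0.978, 0.207, -0.001, 0.0]
force: [-0.6, -0.7, -0.4]
finger_gap: 0.101
gripper_force: 39.1
t: 7.05
tcp_pos: [0.4718, 0.2132, 0.124]
tool_rot: [0.978, 0.206, 0.0, 0.0]
force: [0.4, -0.4, -0.9]
finger_gap: 0.096
gripper_force: 39.1
[0.4720795  0.21340088 0.1244282 ] [-0.14277959 -0.95783937 -0.58782409]
[array([333.3, 111.5]), array([332.4, 118. ]), array([331.1, 128.2])] [329.88151632 136.28091464]
```

View pics/c4.png

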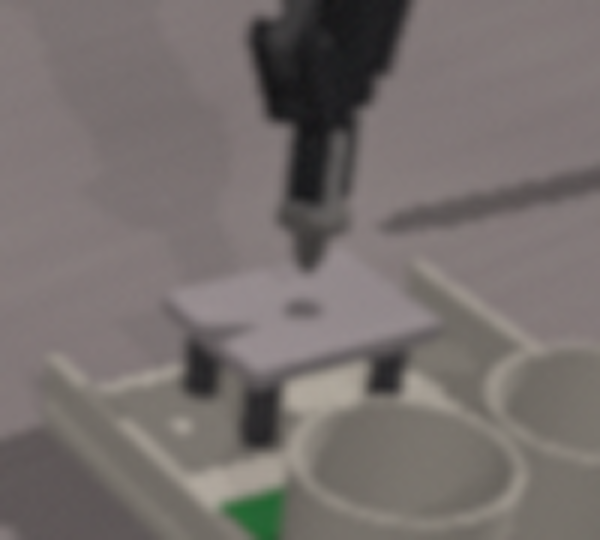

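The rivet hangs over the plate. Its nose tip is at (331.1,129.7) and the hole is at (330.4,136.4). I'll compare the two in the same camera.

Run:
```python
from h import *
S=pickle.load(open('s4.pkl','rb'))
for v in(129,129.7):print(ray(S,331.1,v,.0795))
print(ray(S,330.4,136.3,.057),ray(S,330,136.9,.057))
```

```text
[0.47426074 0.21126672 0.0795    ]
[0.47678153 0.20883026 0.0795    ]
[0.47181179 0.21476811 0.057     ] [0.47337652 0.21191302 0.057     ]
```

```bash
python3 -m crank '[{"dp":[-0.05,0.05,-0.2],"angular":[0,0,0]},{"dp":[0,0,-0.3],"angular":[0,0,0]},{"dp":[0,0,-0.15],"angular":[0,0,0]},{"dp":[0,0,-0.1],"angular":[0,0,0]},{"dp":[0,0,-0.1],"angular":[0,0,0]},{"dp":[0,0,0],"angular":[0,0,0]},{"dp":[0,0,0],"angular":[0,0,0]}]'
python3 -m crank '[{"dp":[0,0,-0.05],"angular":[0,0,0]},{"dp":[0,0,-0.05],"angular":[0,0,0]},{"dp":[0,0,-0.05],"angular":[0,0,0]},{"dp":[0,0,0],"angular":[0,0,0]}]'
```

```text
t: 7.8
tcp_pos: [0.47, 0.2152, 0.0983]
tool_rot: [0.978, 0.207, 0.0, -0.0]
force: [0.1, -0.1, -0.4]
finger_gap: 0.095
gripper_force: 39.1
t: 8.2
tcp_pos: [0.4698, 0.2151, 0.0936]
tool_rot: [0.978, 0.207, -0.0, 0.0]
force: [0.4, 0.6, -0.7]
finger_gap: 0.094
gripper_force: 39.1
```

```bash
python3 -m crank '[{"dp":[0,0,-0.05],"angular":[0,0,0]},{"dp":[0,0,-0.05],"angular":[0,0,0]},{"dp":[0,0,-0.05],"angular":[0,0,0]},{"dp":[0,0,0],"angular":[0,0,0]}]'
python3 -m crank '[{"dp":[0,0,-0.05],"angular":[0,0,0]},{"dp":[0,0,-0.05],"angular":[0,0,0]},{"dp":[0,0,0],"angular":[0,0,0]}]'
```

```text
t: 8.6
tcp_pos: [0.4698, 0.2151, 0.0891]
tool_rot: [0.978, 0.207, -0.0, 0.0]
force: [0.5, 0.2, 0.2]
finger_gap: 0.097
gripper_force: 39.1
t: 8.9
tcp_pos: [0.4698, 0.2151, 0.0861]
tool_rot: [0.978, 0.207, -0.0, -0.0]
force: [-0.3, 1.2, -0.3]
finger_gap: 0.096
gripper_force: 39.1
```

```bash
for i in 1; do python3 -m crank '[{"dp":[0,0,-0.04],"angular":[0,0,0]},{"dp":[0,0,-0.03],"angular":[0,0,0]},{"dp":[0,0,0],"angular":[0,0,0]}]'; done
python3 -m crank '[{"dp":[0,0,-0.03],"angular":[0,0,0]},{"dp":[0,0,0],"angular":[0,0,0]}]'
python3 -m crank '[{"dp":[0,0,-0.02],"angular":[0,0,0]},{"dp":[0,0,0],"angular":[0,0,0]}]'
```

```text
t: 9.2
tcp_pos: [0.4699, 0.2151, 0.0841]
tool_rot: [0.978, 0.207, -0.0, 0.0]
force: [-0.1, -0.1, -0.2]
finger_gap: 0.097
gripper_force: 39.1
t: 9.4
tcp_pos: [0.4699, 0.2151, 0.0832]
tool_rot: [0.978, 0.207, -0.0, -0.0]
force: [0.3, 0.0, -0.5]
finger_gap: 0.094
gripper_force: 39.1
t: 9.6
tcp_pos: [0.4699, 0.2151, 0.0827]
tool_rot: [0.978, 0.207, -0.0, -0.0]
force: [-0.3, -0.1, -0.9]
finger_gap: 0.099
gripper_force: 39.1
```

```bash
python3 -m crank '[{"dp":[0,0,-0.02],"angular":[0,0,0]},{"dp":[0,0,0],"angular":[0,0,0]}]'
python3 -m crank '[{"dp":[0,0,-0.02],"angular":[0,0,0]},{"dp":[0,0,0],"angular":[0,0,0]}]'
python3 -m crank '[{"dp":[0,0,-0.02],"angular":[0,0,0]},{"dp":[0,0,0],"angular":[0,0,0]}]'
```

```text
t: 9.8
tcp_pos: [0.47, 0.2152, 0.0824]
tool_rot: [0.978, 0.207, 0.0, -0.0]
force: [-1.2, 0.5, 2.8]
finger_gap: 0.094
gripper_force: 39.4
t: 10.0
tcp_pos: [0.47, 0.2151, 0.0818]
tool_rot: [0.978, 0.207, 0.0, 0.0]
force: [-1.2, -0.8, 5.2]
finger_gap: 0.095
gripper_force: 39.6
t: 10.2
tcp_pos: [0.47, 0.2152, 0.0812]
tool_rot: [0.978, 0.207, 0.0, 0.0]
force: [-0.9, 0.1, 6.2]
finger_gap: 0.096
gripper_force: 39.6
```

The collar touched at z ≈ 0.0826, as predicted. I'll relax slightly, release and rise.

```bash
python3 -m crank '[{"dp":[0,0,0.03],"angular":[0,0,0]},{"dp":[0,0,0],"angular":[0,0,0]}]'
python3 -m crank '[{"dp":[0,0,0],"angular":[0,0,0]},{"dp":[0,0,0],"angular":[0,0,0]},{"dp":[0,0,0],"angular":[0,0,0]},{"dp":[0,0,0],"angular":[0,0,0]},{"dp":[0,0,0],"angular":[0,0,0]}]' 0.6
python3 -m crank '[{"dp":[0,0,0.2],"angular":[0,0,0]},{"dp":[0,0,0.5],"angular":[0,0,0]},{"dp":[0,0,0.6],"angular":[0,0,0]},{"dp":[0,0,0.4],"angular":[0,0,0]},{"dp":[0,0,0],"angular":[0,0,0]}]'
python3 - <<'E'
from h import *
S=snap('scene');pickle.dump(S,open('s5.pkl','wb'))
cv2.imwrite('pics/c5.png',cv2.resize(S['image'][85:175,280:380],None,fx=6,fy=6,interpolation=2))
p=cloud(S)[115:145,318:345].reshape(-1,3)
q=p[(p[:,2]>.06)&(p[:,2]<.085)];print(len(q),q.max(0),np.sort(q[:,2])[::6].round(4)); a=q[q[:,2]>.067];print('pin',len(a),a.mean(0))
print(proj(S,[.470,.2151,.062]),proj(S,[.470,.2151,.075]))
E
```

```text
t: 10.4
tcp_pos: [0.47, 0.2152, 0.0821]
tool_rot: [0.978, 0.207, 0.0, -0.0]
force: [-0.8, 0.3, 6.1]
finger_gap: 0.096
gripper_force: 39.6
t: 10.9
tcp_pos: [0.4699, 0.2151, 0.0816]
tool_rot: [0.978, 0.207, -0.0, -0.0]
force: [-0.5, 0.3, -0.3]
finger_gap: 0.398
gripper_force: 0.0
t: 11.4
tcp_pos: [0.4711, 0.2154, 0.1346]
tool_rot: [0.978, 0.207, 0.002, -0.0]
force: [-0.2, 0.2, 0.2]
finger_gap: 0.396
gripper_force: 0.0
71 [0.48429158 0.2300211  0.07435105] [0.06   0.0607 0.0611 0.0613 0.0616 0.0618 0.0624 0.0629 0.0656 0.0694
 0.0725 0.0734]
pin 18 [0.47105014 0.21516371 0.07223444]
[330.2085997  134.18122726] [330.80557557 129.49880596]
```

View pics/c5.png

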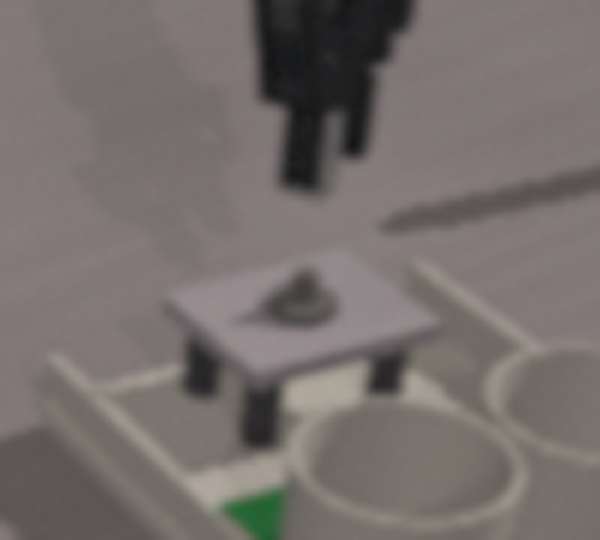

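The rivet is seated flat on the plate, with the pin up at about (331,130). I'll shut the fingers and lower onto the pin.

```bash
python3 -m crank '[{"dp":[0,0,-0.1],"angular":[0,0,0]},{"dp":[0,0,-0.2],"angular":[0,0,0]},{"dp":[0,0,-0.3],"angular":[0,0,0]},{"dp":[0,0,-0.3],"angular":[0,0,0]},{"dp":[0,0,-0.2],"angular":[0,0,0]},{"dp":[0,0,0],"angular":[0,0,0]},{"dp":[0,0,0],"angular":[0,0,0]},{"dp":[0,0,0],"angular":[0,0,0]}]' 1
python3 -m crank '[{"dp":[0,0,-0.03],"angular":[0,0,0]},{"dp":[0,0,-0.03],"angular":[0,0,0]},{"dp":[0,0,-0.03],"angular":[0,0,0]},{"dp":[0,0,0],"angular":[0,0,0]}]'
python3 -m crank '[{"dp":[0,0,-0.03],"angular":[0,0,0]},{"dp":[0,0,-0.03],"angular":[0,0,0]},{"dp":[0,0,0],"angular":[0,0,0]}]'
```

```text
t: 12.25
tcp_pos: [0.4702, 0.2152, 0.1]
tool_rot: [0.978, 0.207, 0.0, 0.0]
force: [0.2, 0.4, -0.1]
finger_gap: -0.0
gripper_force: 0.0
t: 12.65
tcp_pos: [0.4699, 0.2151, 0.0971]
tool_rot: [0.978, 0.207, 0.0, -0.0]
force: [-1.2, -0.0, -0.2]
finger_gap: -0.002
gripper_force: 0.0
t: 12.95
tcp_pos: [0.4698, 0.2151, 0.0952]
tool_rot: [0.978, 0.207, -0.0, 0.0]
force: [0.4, 0.3, 0.4]
finger_gap: -0.004
gripper_force: 0.0
```

```bash
python3 -m crank '[{"dp":[0,0,-0.03],"angular":[0,0,0]},{"dp":[0,0,-0.03],"angular":[0,0,0]},{"dp":[0,0,0],"angular":[0,0,0]}]'
python3 -m crank '[{"dp":[0,0,-0.02],"angular":[0,0,0]},{"dp":[0,0,-0.02],"angular":[0,0,0]},{"dp":[0,0,0],"angular":[0,0,0]}]'
python3 -m crank '[{"dp":[0,0,-0.02],"angular":[0,0,0]},{"dp":[0,0,-0.02],"angular":[0,0,0]},{"dp":[0,0,0],"angular":[0,0,0]}]'
```

```text
t: 13.25
tcp_pos: [0.4698, 0.2151, 0.0934]
tool_rot: [0.978, 0.207, -0.0, -0.0]
force: [0.0, -0.0, 0.5]
finger_gap: -0.002
gripper_force: 0.0
t: 13.55
tcp_pos: [0.4699, 0.2151, 0.0922]
tool_rot: [0.978, 0.207, -0.0, -0.0]
force: [0.4, -0.9, -0.4]
finger_gap: 0.001
gripper_force: 0.0
t: 13.85
tcp_pos: [0.47, 0.2151, 0.0915]
tool_rot: [0.978, 0.207, 0.0, 0.0]
force: [-0.7, -0.7, 4.5]
finger_gap: -0.0
gripper_force: 2.2
```

```bash
python3 -m crank '[{"dp":[0,0,-0.02],"angular":[0,0,0]},{"dp":[0,0,0],"angular":[0,0,0]}]'
python3 -m crank '[{"dp":[0,0,-0.02],"angular":[0,0,0]},{"dp":[0,0,0],"angular":[0,0,0]}]'
python3 -m crank '[{"dp":[0,0,-0.02],"angular":[0,0,0]},{"dp":[0,0,0],"angular":[0,0,0]}]'
```

```text
t: 14.05
tcp_pos: [0.47, 0.2152, 0.0909]
tool_rot: [0.978, 0.207, 0.0, 0.0]
force: [-1.1, -0.3, 6.4]
finger_gap: -0.0
gripper_force: 2.5
t: 14.25
tcp_pos: [0.47, 0.2152, 0.0903]
tool_rot: [0.978, 0.207, 0.0, 0.0]
force: [-1.1, -0.2, 4.7]
finger_gap: 0.001
gripper_force: 2.8
t: 14.45
tcp_pos: [0.47, 0.2152, 0.0898]
tool_rot: [0.978, 0.207, 0.0, 0.0]
force: [-0.4, -0.0, 6.8]
finger_gap: 0.001
gripper_force: 3.1
```

```bash
python3 -m crank '[{"dp":[0,0,-0.02],"angular":[0,0,0]},{"dp":[0,0,0],"angular":[0,0,0]}]'
```

```text
t: 14.65
tcp_pos: [0.47, 0.2152, 0.0893]
tool_rot: [0.978, 0.207, 0.0, 0.0]
force: [-1.0, -0.8, 6.5]
finger_gap: 0.001
gripper_force: 3.3
```

The plate is sinking at about 1 N/mm, so I'll carry on until the pin starts to slide.

```bash
python3 -m crank '[{"dp":[0,0,-0.02],"angular":[0,0,0]},{"dp":[0,0,-0.02],"angular":[0,0,0]},{"dp":[0,0,-0.02],"angular":[0,0,0]},{"dp":[0,0,0],"angular":[0,0,0]}]'
python3 -m crank '[{"dp":[0,0,-0.02],"angular":[0,0,0]},{"dp":[0,0,-0.02],"angular":[0,0,0]},{"dp":[0,0,0],"angular":[0,0,0]}]'
```

```text
t: 15.05
tcp_pos: [0.47, 0.2152, 0.0876]
tool_rot: [0.978, 0.207, 0.0, 0.0]
force: [-1.4, -0.2, 8.1]
finger_gap: 0.0
gripper_force: 4.1
t: 15.35
tcp_pos: [0.47, 0.2152, 0.0866]
tool_rot: [0.978, 0.207, 0.0, 0.0]
force: [-1.0, -0.6, 9.0]
finger_gap: -0.006
gripper_force: 4.6
```

```bash
python3 -m crank '[{"dp":[0,0,-0.02],"angular":[0,0,0]},{"dp":[0,0,-0.02],"angular":[0,0,0]},{"dp":[0,0,0],"angular":[0,0,0]}]'
```

```text
t: 15.65
tcp_pos: [0.47, 0.2152, 0.0855]
tool_rot: [0.978, 0.207, 0.0, 0.0]
force: [-2.4, -0.4, 10.5]
finger_gap: 0.002
gripper_force: 5.1
```

```bash
python3 -m crank '[{"dp":[0,0,-0.02],"angular":[0,0,0]},{"dp":[0,0,-0.02],"angular":[0,0,0]},{"dp":[0,0,0],"angular":[0,0,0]}]'
```

```text
t: 15.95
tcp_pos: [0.47, 0.2152, 0.0843]
tool_rot: [0.978, 0.207, 0.0, 0.0]
force: [-1.2, 0.6, 10.6]
finger_gap: -0.0
gripper_force: 5.2
```

```bash
python3 -m crank '[{"dp":[0,0,-0.02],"angular":[0,0,0]},{"dp":[0,0,-0.02],"angular":[0,0,0]},{"dp":[0,0,0],"angular":[0,0,0]}]'
```

```text
t: 16.25
tcp_pos: [0.47, 0.2152, 0.0831]
tool_rot: [0.978, 0.207, 0.0, 0.0]
force: [-2.2, -0.9, 10.5]
finger_gap: 0.001
gripper_force: 5.2
```

The pin is sliding at a steady 10.5 N. I expect the stop at z ≈ 0.073–0.074.

```bash
python3 -m crank '[{"dp":[0,0,-0.02],"angular":[0,0,0]},{"dp":[0,0,-0.02],"angular":[0,0,0]},{"dp":[0,0,-0.02],"angular":[0,0,0]},{"dp":[0,0,-0.02],"angular":[0,0,0]},{"dp":[0,0,0],"angular":[0,0,0]}]'
python3 -m crank '[{"dp":[0,0,-0.02],"angular":[0,0,0]},{"dp":[0,0,-0.02],"angular":[0,0,0]},{"dp":[0,0,-0.02],"angular":[0,0,0]},{"dp":[0,0,-0.02],"angular":[0,0,0]},{"dp":[0,0,0],"angular":[0,0,0]}]'
```

```text
t: 16.75
tcp_pos: [0.47, 0.2152, 0.0807]
tool_rot: [0.978, 0.207, 0.0, 0.0]
force: [-2.3, -0.3, 9.8]
finger_gap: -0.001
gripper_force: 5.2
t: 17.25
tcp_pos: [0.47, 0.2152, 0.0783]
tool_rot: [0.978, 0.207, 0.0, 0.0]
force: [-1.2, 0.2, 10.0]
finger_gap: -0.001
gripper_force: 5.2
```

```bash
python3 -m crank '[{"dp":[0,0,-0.02],"angular":[0,0,0]},{"dp":[0,0,-0.02],"angular":[0,0,0]},{"dp":[0,0,-0.02],"angular":[0,0,0]},{"dp":[0,0,0],"angular":[0,0,0]}]'
```

```text
t: 17.65
tcp_pos: [0.47, 0.2151, 0.0765]
tool_rot: [0.978, 0.207, 0.0, 0.0]
force: [-1.6, -0.6, 10.1]
finger_gap: -0.002
gripper_force: 5.2
```

```bash
python3 -m crank '[{"dp":[0,0,-0.02],"angular":[0,0,0]},{"dp":[0,0,-0.01],"angular":[0,0,0]},{"dp":[0,0,0],"angular":[0,0,0]}]'
```

```text
t: 17.95
tcp_pos: [0.47, 0.2152, 0.0756]
tool_rot: [0.978, 0.207, 0.0, 0.0]
force: [-1.3, -0.1, 10.7]
finger_gap: -0.003
gripper_force: 5.2
```

```bash
python3 -m crank '[{"dp":[0,0,-0.02],"angular":[0,0,0]},{"dp":[0,0,0],"angular":[0,0,0]}]'; python3 -m crank '[{"dp":[0,0,-0.02],"angular":[0,0,0]},{"dp":[0,0,0],"angular":[0,0,0]}]'
```

```text
t: 18.15
tcp_pos: [0.4701, 0.2152, 0.075]
tool_rot: [0.978, 0.207, 0.0, 0.0]
force: [-1.6, -0.5, 10.3]
finger_gap: -0.003
gripper_force: 5.2
t: 18.35
tcp_pos: [0.47, 0.2152, 0.0744]
tool_rot: [0.978, 0.207, 0.0, 0.0]
force: [-2.4, -1.2, 10.6]
finger_gap: -0.002
gripper_force: 5.2
```

```bash
python3 -m crank '[{"dp":[0,0,-0.02],"angular":[0,0,0]},{"dp":[0,0,0],"angular":[0,0,0]}]'
```

```text
t: 18.55
tcp_pos: [0.47, 0.2152, 0.0738]
tool_rot: [0.978, 0.207, 0.0, 0.0]
force: [-2.5, 0.5, 10.1]
finger_gap: 0.002
gripper_force: 5.2
```

```bash
python3 -m crank '[{"dp":[0,0,-0.02],"angular":[0,0,0]},{"dp":[0,0,0],"angular":[0,0,0]}]'
```

```text
t: 18.75
tcp_pos: [0.47, 0.2152, 0.0732]
tool_rot: [0.978, 0.207, 0.0, 0.0]
force: [-1.4, -1.2, 10.9]
finger_gap: -0.001
gripper_force: 5.3
```

```bash
python3 -m crank '[{"dp":[0,0,-0.02],"angular":[0,0,0]},{"dp":[0,0,0],"angular":[0,0,0]}]'
```

```text
t: 18.95
tcp_pos: [0.47, 0.2152, 0.0727]
tool_rot: [0.978, 0.207, 0.0, 0.0]
force: [-2.0, -1.5, 11.3]
finger_gap: -0.001
gripper_force: 5.5
```

```bash
python3 -m crank '[{"dp":[0,0,-0.02],"angular":[0,0,0]},{"dp":[0,0,0],"angular":[0,0,0]}]'
```

```text
t: 19.15
tcp_pos: [0.47, 0.2152, 0.0721]
tool_rot: [0.978, 0.207, 0.0, 0.0]
force: [-2.1, -0.5, 11.9]
finger_gap: -0.002
gripper_force: 5.8
```

The force is rising again at the plate's stiffness, so the pin is at its stop. I'll back off slowly and look.

```bash
python3 -m crank '[{"dp":[0,0,0.05],"angular":[0,0,0]},{"dp":[0,0,0.05],"angular":[0,0,0]},{"dp":[0,0,0.05],"angular":[0,0,0]},{"dp":[0,0,0.05],"angular":[0,0,0]},{"dp":[0,0,0.05],"angular":[0,0,0]},{"dp":[0,0,0.1],"angular":[0,0,0]},{"dp":[0,0,0.3],"angular":[0,0,0]},{"dp":[0,0,0.6],"angular":[0,0,0]},{"dp":[0,0,0.8],"angular":[0,0,0]},{"dp":[0,0,0.8],"angular":[0,0,0]},{"dp":[0,0,0.4],"angular":[0,0,0]},{"dp":[0,0,0],"angular":[0,0,0]},{"dp":[0,0,0],"angular":[0,0,0]}]'
python3 - <<'E'
from h import *
S=snap('scene')
cv2.imwrite('pics/c6.png',np.hstack([cv2.resize(S['image'][100:170,290:370],None,fx=5,fy=5,interpolation=2),cv2.resize(S['image'][180:250,120:200],None,fx=5,fy=5,interpolation=2)]))
p=cloud(S)[115:145,318:345].reshape(-1,3)
q=p[(p[:,2]>.0595)&(p[:,2]<.085)];print(len(q),np.sort(q[:,2])[::6].round(4),q[:,:2].mean(0))
E
```

```text
t: 20.45
tcp_pos: [0.4696, 0.215, 0.1682]
tool_rot: [0.978, 0.207, -0.0, 0.0]
force: [0.5, 0.2, -0.9]
finger_gap: 0.002
gripper_force: 0.0
63 [0.0595 0.0602 0.0605 0.0608 0.061  0.0614 0.0618 0.062  0.0623 0.0625
 0.0633] [0.47153601 0.21459256]
```

View pics/c6.png

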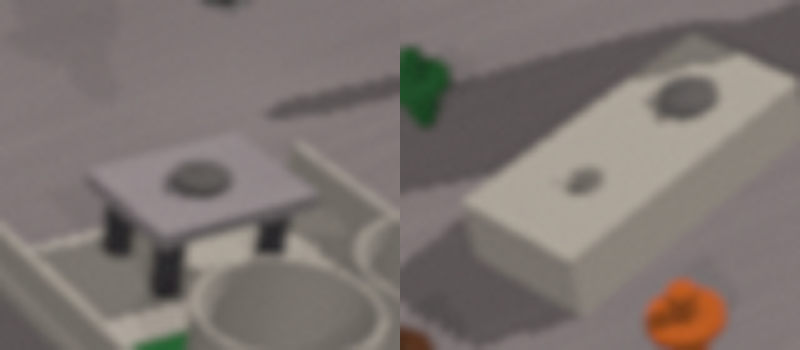

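The rivet sits flat in the plate at (330,136) with its pin flush. The plug is undisturbed in the holder. I'm handing the job in.

```bash
python3 -c "
from station import order;print(order.sign_off())"
```

```text
the job is handed in; nothing more can be done
None
```

I set the rivet in the plate's hole with its collar down, then pressed the pin flush at a highest read force of about 12 N. I signed off at about 20 s with the gripper clear and the plug, mould and brush not touched.

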